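# Tilt the culture jars to the mark for their root photographs

## Task

Two culture jars stand on spring tilt stands to have their roots photographed. With a fingertip, press down the pad on the near corner of the tall jar's stand until its pointer is level with the black clip on the scale, keep it there for two seconds, and let the plate come fully back; then do the same on the squat jar's stand. Do not touch, grip or lift the jars, and leave everything else on the bench where it is.

Things in the scene. Friction and masses are not known exactly. Their poses are not given: they have to be found in the camera images.
- stand_a: Spring tilt stand carrying the TALL jar (60 mm across, 100 mm tall); fixed. Dark cross-shaped foot 250 x 190 mm, two posts holding a 110 mm square aluminium plate, set cornerwise, 8 mm thick. Origin: on the bench under the jar's centre. z up; +x from the press pad past the jar to the white upright scale; the plate pivots about y through (0, 0, 50 mm). The other stand differs only in its jar.
- press_a (a point): Middle of the top face of the press pad, a black disc 30 mm across and 14 mm thick on the near corner tab of the tilting plate under the TALL jar (60 mm across, 100 mm tall): press here. At rest 68 mm above the bench and 125 mm towards -x from the stand's origin; it sinks up to 31 mm with the plate. Its z axis is the plate's normal. Nothing stands above it.
- pointer_a (a point): Tip of the thin white pointer (ends in a 24 mm wide level cross-bar, 3 mm thick) at the plate's far corner under the TALL jar (60 mm across, 100 mm tall), 135 mm from the pivot, 50 mm above the bench at rest. It rises by 135 mm x sin(tilt) beside the scale as the pad is pressed.
- mark_a (a point): The set mark of that scale: inner point (towards the pointer) of the small black clip clamped across the white scale plate (24 mm wide, 6 mm high, mid-height is the mark), 10 to 28 mm above the pointer's rest height. Fixed during a run; its z axis is up.
- tilt_a (a joint): Tilt of the plate under the TALL jar (60 mm across, 100 mm tall), rad: 0 at rest on its stop, grows as the pad is pressed, hard stop at 0.25. A spring returns it: at the pad about 1.6 N starts it moving, about 4 N at 0.1 rad and 6.6 N at 0.21.
- jar_tall (a point): Centre (half-way up, 50 mm above its foot) of the TALL jar (60 mm across, 100 mm tall): loose glass culture jar with foil cap, standing between four 8 mm stub pins on the tilting plate, foot 54 mm above the bench.
- jar_a: The same TALL jar (60 mm across, 100 mm tall); origin at the middle of its underside, z up its axis.
- stand_b: Spring tilt stand carrying the SQUAT jar (72 mm across, 58 mm tall); fixed. Dark cross-shaped foot 250 x 190 mm, two posts holding a 110 mm square aluminium plate, set cornerwise, 8 mm thick. Origin: on the bench under the jar's centre. z up; +x from the press pad past the jar to the white upright scale; the plate pivots about y through (0, 0, 50 mm). The other stand differs only in its jar.
- press_b (a point): Middle of the top face of the press pad, a black disc 30 mm across and 14 mm thick on the near corner tab of the tilting plate under the SQUAT jar (72 mm across, 58 mm tall): press here. At rest 68 mm above the bench and 125 mm towards -x from the stand's origin; it sinks up to 31 mm with the plate. Its z axis is the plate's normal. Nothing stands above it.
- pointer_b (a point): Tip of the thin white pointer (ends in a 24 mm wide level cross-bar, 3 mm thick) at the plate's far corner under the SQUAT jar (72 mm across, 58 mm tall), 135 mm from the pivot, 50 mm above the bench at rest. It rises by 135 mm x sin(tilt) beside the scale as the pad is pressed.
- mark_b (a point): The set mark of that scale: inner point (towards the pointer) of the small black clip clamped across the white scale plate (24 mm wide, 6 mm high, mid-height is the mark), 10 to 28 mm above the pointer's rest height. Fixed during a run; its z axis is up.
- tilt_b (a joint): Tilt of the plate under the SQUAT jar (72 mm across, 58 mm tall), rad: 0 at rest on its stop, grows as the pad is pressed, hard stop at 0.25. A spring returns it: at the pad about 1.6 N starts it moving, about 4 N at 0.1 rad and 6.6 N at 0.21.
- jar_squat (a point): Centre (half-way up, 29 mm above its foot) of the SQUAT jar (72 mm across, 58 mm tall): loose glass culture jar with foil cap, standing between four 8 mm stub pins on the tilting plate, foot 54 mm above the bench.
- jar_b: The same SQUAT jar (72 mm across, 58 mm tall); origin at the middle of its underside, z up its axis.
- by_jar1: loose foil-capped culture jar, 66 mm across, 110 mm tall, between the two stands; origin at the middle of its underside.
- by_jar2: loose foil-capped culture jar, 62 mm across, 95 mm tall, on the bench beyond the left (+y) stand; origin at the middle of its underside.
- by_jar3: loose foil-capped culture jar, 76 mm across, 75 mm tall, on the bench beyond the right (-y) stand; origin at the middle of its underside.
- by_dish: loose clear lidded dish, 92 mm across, 16 mm tall, lying in front of the stands near the robot; origin at the middle of its underside.
- by_forceps: loose steel forceps lying flat, 130 mm long, 14 mm wide, 10 mm tall; x along them; origin at the middle of its underside.
- by_beaker: loose open glass beaker, 64 mm across, 75 mm tall; origin at the middle of its underside.
- by_foilbox: loose plain white box, 50 x 130 x 45 mm, behind the stands; origin at the middle of its underside.
Mind the look-alikes: they are no part of the job. What is shaped like the jar_b but orange or purple is not meant.

How it is judged:
By the outcome, as a careful person would: the job done as asked, in the order asked, and still so for the second after the job is handed in, with the robot touching nothing.
It also fails if it takes over 58 s, if anything falls off the work surface, if the arm or the gripper's body presses on something with over 40 N, if the wrist force passes 120 N, or if a joint passes its speed limit or range.

## Robot

A 6-joint arm with a two-finger parallel gripper is mounted at the origin on the work surface. World frame = base frame: x ahead of the robot, y to its left, z up, the work surface at z = 0. Lengths are in m, angles in degrees, forces in N, time in s.
With the tool pointing down it reaches from about 0.35 to 0.875 m from the base axis. Payload 4.2 kg.
Tool frame: the origin (TCP) lies between the finger pads; the fingertips stand 19 mm ahead of it and the grasp point (between the pads) is the TCP; z points along the fingers, y is the line along which they close (so a half turn about z gives the same grasp; the last joint's range is limited). The gripper opens to 87 mm and grips with 3 to 60 N. Pads are 19 mm wide; open, the fingers measure 117 mm over their backs; the gripper's body (75 mm by 190 mm) begins 51 mm behind the grasp point.
Start: joints at [82.483, 22.042, 0.453, 0, -68.411, -14.817], TCP at [0.237, 0.578, 0.242] pointing down, gripper open.
Joint ranges: [-179.83, 179.83], [-69.29, 118.12], [-61.27, 80.66], [-181.25, 117.63], [-171.15, -9.14], [-177.46, 177.46]. Speed limits (degrees/s): [159.86, 159.86, 180, 180, 180, 180].

## Interface

Orientations are given as a 3x3 rotation matrix whose columns are the frame's x, y, z axes.
In Python, from station import r gives the robot as it stands.
- The arm moves only by the tool drive_tool, never from a script. Its argument "steps" is one flat list of numbers, 7 for each row, row after row: the turn, a rotation vector about the tool's x, y, z in rad, then the shift along the tool's x, y, z in m, then the opening, from 0 (shut) to 1 (fully open). A call has 1 to 10 rows; each row shifts and turns the commanded pose from where the row before left it, along the tool's axes as they then stand; what a row does not reach is not made up. A row lasts 1/12 s, in which the tool goes at most 41.7 mm and 7.16 degrees, less where a joint would pass 70% of its speed; a pose out of reach is approached as far as the arm can. A call is refused whole if a number of a shift passes 0.0417 or a number of a turn 0.125, either way. A call with a gripper value outside its range is refused whole. The fingers move at their own pace and stop on an object; the grip force is fixed at half the most. Time passes only in rows, so rows that do not move let the fingers close. It gives the time, the measured TCP pose, the force, the opening and the grip force at its end, in the units of the state.
- r.sense(): the state, without advancing time (a new reading comes with each control period).
- r.capture(name): name is "scene" or "side" or "wrist"; returns the picture (384x512x3 uint8, blue, green, red); there is no depth.
- r.camera_params(name): a dict with "camera_matrix" (3x3 intrinsics, pixels), "k1" (the pictures are not rectified: a ray, as slopes to the right and down, at radius r is drawn at 1 + k1 r^2 times it, then the intrinsics apply), "extrinsics" (4x4, takes a point from world to camera coordinates). Camera axes: x right, y down, z forward; pixel columns grow to the right and rows downward; lengths in m; the calibration is good to about 2 mm. A picture is of the moment at which its call begins: read the wrist's pose just before it. camera_params takes no time and is no camera call; for the wrist camera it gives the pose at the moment of the call.
- r.finish_job(): hands the job in; it is judged then, once.
The state is a dict: "time_s": time; "joints": joint angles; "joint_velocities": joint speeds; "effort": joint torques, N m; "tcp_pos": TCP position; "ee_rot": TCP orientation; "wrist_force": force on the tool from outside, world axes, zero at the start; "moment": the same for the moment, N m; "gripper_width": opening from 0.0 (shut) to 1.0 (fully open); "gripper_force": force on a finger pad.
Only numpy, scipy, OpenCV 4.12 (cv2) and the standard library are available. Lean on these libraries where they do the work, as an engineer would, in place of code of your own. Each camera call takes 0.05 s, during which the arm holds its last target. There are 200 camera calls.

## Working session

There is one attempt and no reset: what is moved stays moved. The work goes in short steps, Python scripts to look and compute and a tool call to move; the robot and the scene stay as the last step left them, time stands still between calls to the robot, and variables do not carry over. Pictures are saved under pics/ and viewed, at most 10 in all, crops included, and the job is handed in when it is done.

Besides the shell and the picture viewer there is one more tool, called by a JSON object that holds its "op" and its "data", one argument or row to a line. drive_tool: Moves the arm, as the interface text tells. Its arguments: {"type":"object","properties":{"steps":{"type":"array"}},"required":["steps"]}

```bash
mkdir -p pics; python3 - <<'E'
from station import r
import cv2,numpy as np
np.set_printoptions(precision=4,suppress=True)
s=r.sense();print(s['time_s'],s['tcp_pos'],s['ee_rot'],s['gripper_width'],s['wrist_force'])
for n in("scene","side"):
    im=r.capture(n);cv2.imwrite(f'pics/{n}0.png',im)
    p=r.camera_params(n);print(n,p)
E
```

```text
0.0 [0.2373 0.5776 0.2405] [[ 0.9249 -0.3802 -0.0007]
 [-0.3802 -0.9249 -0.002 ]
 [ 0.0001  0.0021 -1.    ]] 1.0003526506720781 [ 0.4657 -0.6737  0.2416]
scene {'camera_matrix': array([[384.8805,   0.    , 250.8273],
       [  0.    , 384.8805, 195.0178],
       [  0.    ,   0.    ,   1.    ]]), 'k1': -0.06044095763070739, 'extrinsics': array([[ 0.245 ,  0.9695,  0.0026, -0.1586],
       [ 0.7382, -0.1848, -0.6488, -0.3563],
       [-0.6285,  0.1609, -0.761 ,  1.4299],
       [ 0.    ,  0.    ,  0.    ,  1.    ]])}
side {'camera_matrix': array([[432.2684,   0.    , 257.9462],
       [  0.    , 432.2684, 189.8043],
       [  0.    ,   0.    ,   1.    ]]), 'k1': 0.055172010759416294, 'extrinsics': array([[ 0.8463, -0.5326,  0.0046, -0.51  ],
       [-0.3074, -0.4955, -0.8124,  0.2433],
       [ 0.435 ,  0.6862, -0.583 ,  0.9792],
       [ 0.    ,  0.    ,  0.    ,  1.    ]])}
```

View pics/scene0.png

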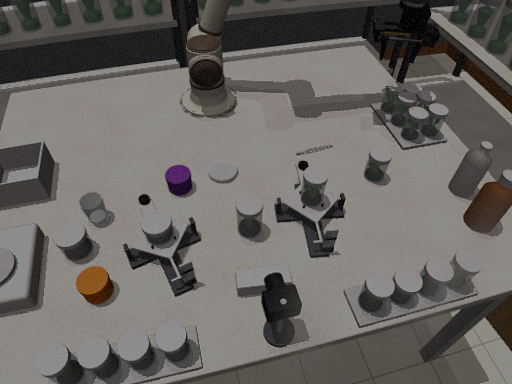

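View pics/side0.png

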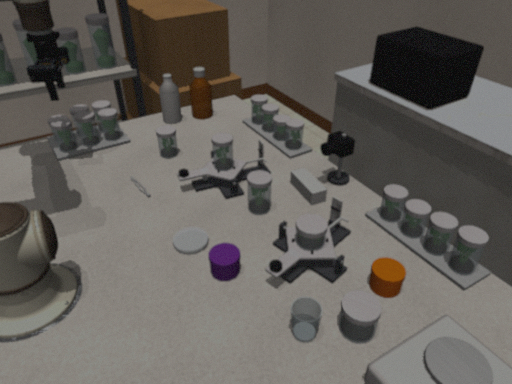

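The scene view shows the tall jar's stand at about (314,200) with its pad at (303,165). The squat jar's stand is at (160,240) with its pad at (144,200). In the side view the pads are at (183,174) for the tall jar and (276,266) for the squat one. The purple (179,180) and orange (95,285) tubs, and the loose capped jar at (73,240), don't stand on a tilt stand, so they aren't the target. I'll confirm with enlarged crops.

```bash
python3 - <<'E'
import cv2,numpy as np
S=cv2.imread('pics/scene0.png');D=cv2.imread('pics/side0.png')
def c(im,x,y):return cv2.resize(im[y:y+75,x:x+100],None,fx=4,fy=4,interpolation=cv2.INTER_CUBIC)
m=np.vstack([np.hstack([c(S,265,150),c(S,115,185)]),np.hstack([c(D,175,125),c(D,262,200)])])
m=np.clip(m*1.5,0,255).astype('uint8')
cv2.imwrite('pics/crop1.png',m)
E
```

```text
(no output)
```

View pics/crop1.png

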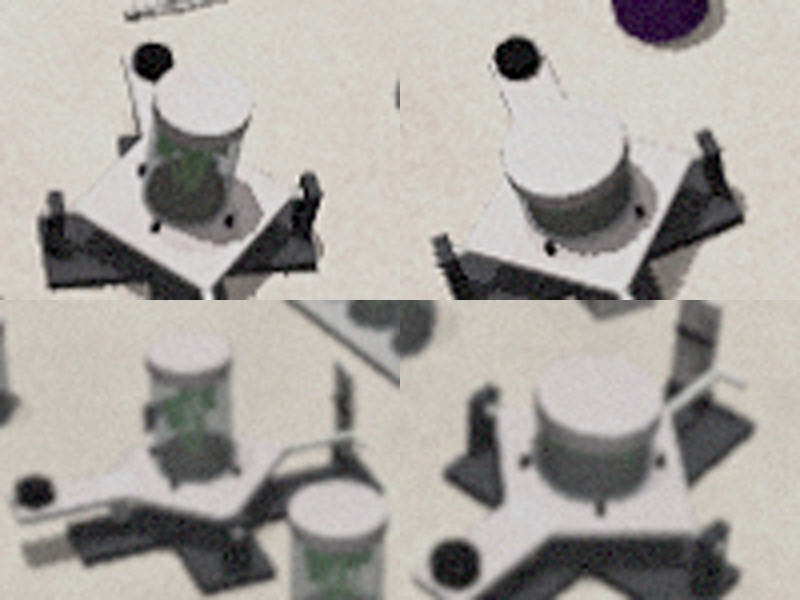

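```bash
cat > h.py <<'E'
from station import r
import cv2,numpy as np
from scipy.optimize import least_squares
np.set_printoptions(precision=4,suppress=True)
def proj(p,P):
    c=np.c_[np.atleast_2d(P),np.ones(len(np.atleast_2d(P)))]@p['extrinsics'].T
    s=c[:,:2]/c[:,2:3]; s=s*(1+p['k1']*(s**2).sum(1,keepdims=True))
    return s*np.diag(p['camera_matrix'])[:2]+p['camera_matrix'][:2,2]
def world(q,L):
    c,s=np.cos(q[2]),np.sin(q[2]);L=np.atleast_2d(L).astype(float)
    return np.c_[q[0]+c*L[:,0]-s*L[:,1],q[1]+s*L[:,0]+c*L[:,1],L[:,2]]
def fit(obs,q0):  # obs: (cam params, local pt, pixel)
    f=lambda q:np.concatenate([(proj(p,world(q,l))-u).ravel() for p,l,u in obs])
    o=least_squares(f,q0);return o.x,f(o.x)
E
python3 - <<'E'
from h import *
S,D=r.camera_params('scene'),r.camera_params('side')
pad=[-.125,0,.068];tip=[.135,0,.05]
A=[(S,pad,(303.1,164.6)),(D,pad,(183.9,172)),(S,[0,0,.154],(315.7,175)),(D,[0,0,.154],(222,138)),(D,tip,(264.5,160))]
B=[(S,pad,(144.2,199.2)),(D,pad,(275.7,265.7)),(S,[0,0,.112],(156.5,221.7)),(D,[0,0,.112],(312,224)),(D,tip,(344,220))]
for o,q0 in((A,(.6,.25,0)),(B,(.6,-.1,0))):
    q,e=fit(o,q0);print(q,np.degrees(q[2]),'pad',world(q,pad),'tip',world(q,tip));print(e)
E
```

```text
[ 0.5929  0.1799 -0.1698] -9.731520237962394 pad [[0.4697 0.201  0.068 ]] tip [[0.726  0.1571 0.05  ]]
[-0.0636 -0.8736 -0.0168 -1.095  -0.8662 -0.5012  0.7593 -0.3764  0.0471
 -1.1453]
[ 0.609  -0.2306  0.2193] 12.566821342604614 pad [[ 0.487  -0.2578  0.068 ]] tip [[ 0.7408 -0.2012  0.05  ]]
[-0.806  -1.6662 -0.0805 -2.1168 -2.1062 -0.4635  0.5442 -0.559  -0.3495
 -1.6829]
```

```bash
python3 - <<'E'
from h import *
p=r.camera_params('wrist');s=r.sense()
E=p['extrinsics'];T=np.eye(4);T[:3,:3]=s['ee_rot'];T[:3,3]=s['tcp_pos']
print(p['camera_matrix'],p['k1']);print(np.linalg.inv(T)@np.linalg.inv(E))
E
```

```text
[[335.1514   0.     252.1398]
 [  0.     335.1514 198.7851]
 [  0.       0.       1.    ]] -0.043834478188951746
[[-0.0011 -0.9534 -0.3018  0.0844]
 [ 1.     -0.0014  0.0008 -0.0008]
 [-0.0012 -0.3018  0.9534 -0.1422]
 [ 0.      0.      0.      1.    ]]
```

```bash
cat >> h.py <<'E'
from scipy.spatial.transform import Rotation as Ro
def R_(h,t):
    h,t=np.radians([h,t]);c,s=np.cos,np.sin
    z=np.array([s(t)*c(h),s(t)*s(h),-c(t)]);x=np.array([-c(t)*c(h),-c(t)*s(h),-s(t)])
    return np.c_[x,np.cross(z,x),z]
def plan(pos,R,g=0):
    s=r.sense();R0=Ro.from_matrix(s['ee_rot']);p0=np.array(s['tcp_pos'])
    w=(R0.inv()*Ro.from_matrix(R)).as_rotvec();d=np.array(pos)-p0
    n=int(np.ceil(max(np.linalg.norm(w)/.12,np.linalg.norm(d)/.038,1)))
    print(n,'rows; start',p0,'turn/row',np.round(w/n,3))
    for k in range(n):
        Rk=R0*Ro.from_rotvec(w*k/n)
        print(k+1,np.round(Rk.inv().apply(d/n),4).tolist())
E
python3 -c "
from h import *
plan([.573,.062,.26],R_(5,35))"
```

```text
23 rows; start [0.2373 0.5776 0.2405] turn/row [ 0.035 -0.009  0.111]
1 [0.022, 0.0152, -0.0008]
2 [0.0236, 0.0126, -0.0015]
3 [0.0248, 0.0099, -0.0021]
4 [0.0257, 0.007, -0.0026]
5 [0.0263, 0.004, -0.003]
6 [0.0265, 0.0009, -0.0033]
7 [0.0264, -0.0021, -0.0036]
8 [0.026, -0.0052, -0.0037]
9 [0.0252, -0.0082, -0.0036]
10 [0.0241, -0.011, -0.0035]
11 [0.0227, -0.0138, -0.0033]
12 [0.021, -0.0163, -0.0029]
13 [0.0191, -0.0186, -0.0025]
14 [0.0168, -0.0207, -0.002]
15 [0.0144, -0.0225, -0.0013]
16 [0.0118, -0.024, -0.0006]
17 [0.0091, -0.0252, 0.0001]
18 [0.0063, -0.026, 0.001]
19 [0.0033, -0.0265, 0.0018]
20 [0.0004, -0.0266, 0.0028]
21 [-0.0025, -0.0264, 0.0037]
22 [-0.0054, -0.0258, 0.0046]
23 [-0.0082, -0.0249, 0.0056]
```

{"op": "drive_tool", "data": {
  "steps": [0.035,-0.009,0.111,0.022,0.015,-0.001,0,0.035,-0.009,0.111,0.024,0.013,-0.002,0,0.035,-0.009,0.111,0.025,0.01,-0.002,0,0.035,-0.009,0.111,0.026,0.007,-0.003,0,0.035,-0.009,0.111,0.026,0.004,-0.003,0,0.035,-0.009,0.111,0.026,0.001,-0.003,0,0.035,-0.009,0.111,0.026,-0.002,-0.004,0,0.035,-0.009,0.111,0.026,-0.005,-0.004,0,0.035,-0.009,0.111,0.025,-0.008,-0.004,0,0.035,-0.009,0.111,0.024,-0.011,-0.004,0]
}}

```text
time_s: 0.93
tcp_pos: [0.3829, 0.3524, 0.2513]
ee_rot: [[0.081, -0.973, 0.217], [-0.966, -0.023, 0.258], [-0.246, -0.231, -0.941]]
wrist_force: [0.6, 0.5, 0.7]
gripper_width: 0.327
gripper_force: 0.0
```

{"op": "drive_tool", "data": {
  "steps": [0.035,-0.009,0.111,0.023,-0.014,-0.003,0,0.035,-0.009,0.111,0.021,-0.016,-0.003,0,0.035,-0.009,0.111,0.019,-0.019,-0.002,0,0.035,-0.009,0.111,0.017,-0.021,-0.002,0,0.035,-0.009,0.111,0.014,-0.022,-0.001,0,0.035,-0.009,0.111,0.012,-0.024,-0.001,0,0.035,-0.009,0.111,0.009,-0.025,0,0,0.035,-0.009,0.111,0.006,-0.026,0.001,0,0.035,-0.009,0.111,0.003,-0.026,0.002,0,0.035,-0.009,0.111,0,-0.027,0.003,0]
}}

```text
time_s: 1.77
tcp_pos: [0.5302, 0.13, 0.2579]
ee_rot: [[-0.747, -0.408, 0.525], [-0.389, 0.909, 0.152], [-0.538, -0.091, -0.838]]
wrist_force: [0.7, -0.4, -0.3]
gripper_width: 0.003
gripper_force: 0.0
```

{"op": "drive_tool", "data": {
  "steps": [0.035,-0.009,0.111,-0.002,-0.026,0.004,0,0.035,-0.009,0.111,-0.005,-0.026,0.005,0,0.035,-0.009,0.111,-0.008,-0.025,0.006,0,0,0,0,0,0,0,0,0,0,0,0,0,0,0]
}}

```text
time_s: 2.18
tcp_pos: [0.5738, 0.0626, 0.2579]
ee_rot: [[-0.816, -0.091, 0.571], [-0.071, 0.996, 0.057], [-0.574, 0.006, -0.819]]
wrist_force: [-0.8, 0.4, -0.6]
gripper_width: 0.004
gripper_force: 0.0
```

```bash
python3 - <<'E'
from h import *
import pickle
s=r.sense();p=r.camera_params('wrist');im=r.capture('wrist')
pickle.dump(p,open('w1.pkl','wb'));cv2.imwrite('pics/w1.png',im)
print(s['time_s'],s['tcp_pos'],s['ee_rot'],s['joints'],s['gripper_width'])
A=(.5929,.1799,-.1698)
print(proj(p,world(A,[[.135,0,.05],[.135,0,.07],[0,0,.154]])))
E
```

```text
2.1833 [0.5738 0.0626 0.2579] [[-0.816  -0.0908  0.5708]
 [-0.0711  0.9959  0.0567]
 [-0.5736  0.0056 -0.8191]] [  21.7717    2.6588  -44.7747   47.0322  -12.5578 -150.2064] 0.0037950929017346127
[[316.3614 173.0495]
 [318.3727 185.5094]
 [405.865  160.6503]]
```

View pics/w1.png

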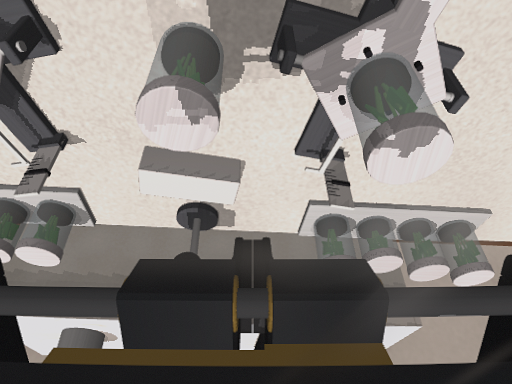

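The wrist view is inverted, with forward at the bottom. Both scales are visible, A's at (338,178) with its pointer bar near (322,168), and B's at (40,165). Next I'll enlarge both.

```bash
python3 - <<'E'
import cv2,numpy as np
W=cv2.imread('pics/w1.png')
def c(x,y):return cv2.resize(W[y:y+75,x:x+50],None,fx=8,fy=8,interpolation=cv2.INTER_CUBIC)
m=np.hstack([c(302,140),c(10,125)])
cv2.imwrite('pics/crop2.png',m)
E
```

```text
(no output)
```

View pics/crop2.png

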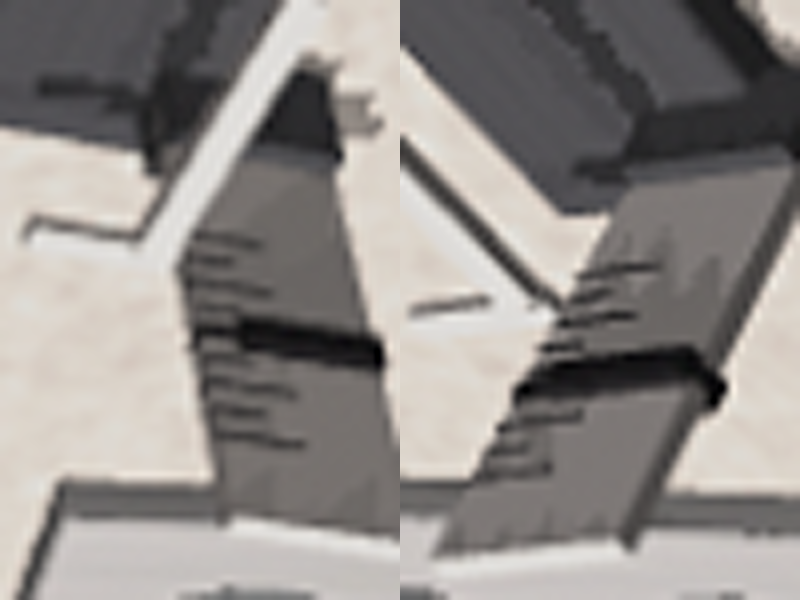

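{"op": "drive_tool", "data": {
  "steps": [0,0,0,0,-0.035,0,0,0,0,0,0,-0.035,0,0,0,0,0,0,-0.035,0,0,0,0,0,0,-0.035,0,0,0,0,0,0,0,0,0,0,0,0,0,0,0,0]
}}

```text
time_s: 2.73
tcp_pos: [0.586, -0.0517, 0.2596]
ee_rot: [[-0.815, -0.089, 0.573], [-0.07, 0.996, 0.055], [-0.576, 0.004, -0.818]]
wrist_force: [0.2, 0.2, 0.2]
gripper_width: 0.005
gripper_force: 0.0
```

```bash
python3 - <<'E'
from h import *
import pickle
s=r.sense();p=r.camera_params('wrist');im=r.capture('wrist')
pickle.dump(p,open('w2.pkl','wb'));cv2.imwrite('pics/w2.png',im)
print(s['time_s'],s['tcp_pos'])
for q in((.5929,.1799,-.1698),(.609,-.2306,.2193)):
    u=proj(p,world(q,[[.135,0,.05],[.135,0,.07]]));print(u)
    x,y=(u[0]-[25,35]).astype(int);x=min(max(x,0),462);print(x,y)
    c=cv2.resize(im[y:y+75,x:x+50],None,fx=8,fy=8,interpolation=cv2.INTER_CUBIC)
    m=c if q[1]>0 else np.hstack([m,c])
cv2.imwrite('pics/crop3.png',m)
D=im
E
```

```text
2.7333 [ 0.586  -0.0517  0.2596]
[[408.6893 170.3351]
 [413.393  182.6618]]
383 135
[[116.1338 161.4837]
 [111.9553 174.0071]]
91 126
```

View pics/crop3.png

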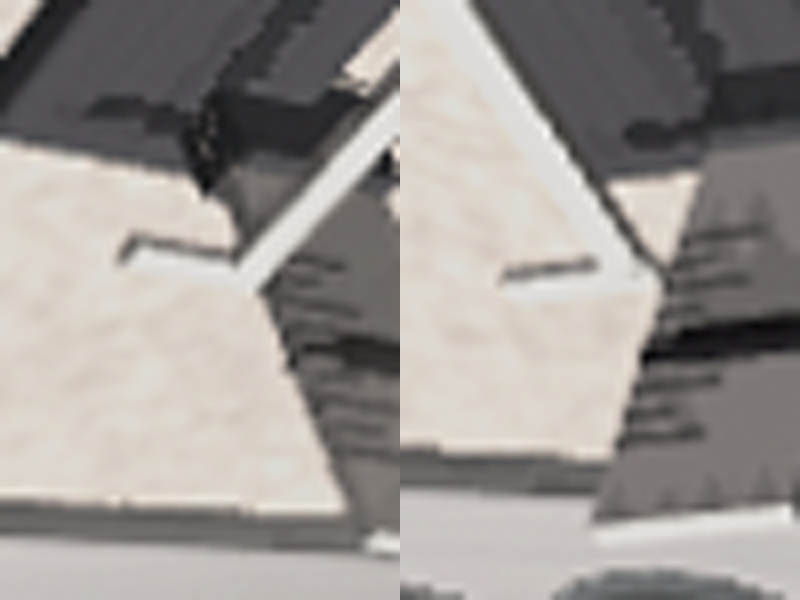

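```bash
python3 - <<'E'
from h import *
import pickle
P=[pickle.load(open(f'w{i}.pkl','rb')) for i in(1,2)]
O={'A':((302,140),(383,135)),'B':((10,125),(91,126))}
pts={'A':{'barL':((28,240),(128,262)),'rod':((165,268),(250,293)),'clip':((195,333),(290,352))},
'B':{'barL':((12,315),(103,293)),'rod':((160,308),(260,285)),'clip':((120,390),(245,352))}}
q={'A':(.5929,.1799,-.1698),'B':(.609,-.2306,.2193)}
D=r.camera_params('side')
for k in pts:
  for n,v in pts[k].items():
    u=[(np.array(a)+.5)/8-.5+o for a,o in zip(v,O[k])]
    f=lambda X:np.concatenate([(proj(p,X)-w).ravel() for p,w in zip(P,u)])
    o=least_squares(f,[.73,q[k][1],.06],x_scale=.01);X=o.x
    c,s=np.cos(q[k][2]),np.sin(q[k][2]);d=X[:2]-q[k][:2]
    print(k,n,X,'local',c*d[0]+s*d[1],-s*d[0]+c*d[1],'res',o.fun,'side px',proj(D,X))
E
```

```text
A barL [0.7217 0.142  0.0496] local 0.1333989364557643 -0.015602689500074686 res [ 0.0052  0.2433 -0.0047 -0.2447] side px [[266.0236 161.4693]]
A rod [0.7276 0.1651 0.0486] local 0.13525992677723236 0.008160835656461576 res [ 0.0086  0.408  -0.008  -0.4107] side px [[263.6075 157.9581]]
A clip [0.7285 0.1684 0.0603] local 0.1355627481643776 0.011618072765354844 res [ 0.0015  0.0707 -0.0014 -0.0712] side px [[263.315  154.2605]]
B barL [ 0.7419 -0.2167  0.0498] local 0.1327712278196042 -0.015340085862649264 res [ 0.0268  0.8651 -0.0237 -0.8517] side px [[347.9936 221.4569]]
B rod [ 0.7382 -0.1925  0.05  ] local 0.13441290658122576 0.009096525284994661 res [ 0.0239  0.791  -0.0212 -0.7798] side px [[340.6773 216.8473]]
B clip [ 0.7345 -0.1897  0.0681] local 0.13141752166565707 0.012648812418719256 res [-0.0049 -0.1708  0.0044  0.1682] side px [[339.6729 211.344 ]]
```

{"op": "drive_tool", "data": {
  "steps": [0,0,0,0.014,0.025,0.024,0,0,0,0,0.014,0.025,0.024,0,0,0,0,0,0,0,0,0,0,0,0,0,0,0]
}}

```text
time_s: 3.12
tcp_pos: [0.5882, -0.0187, 0.2241]
ee_rot: [[-0.825, -0.091, 0.558], [-0.073, 0.996, 0.053], [-0.561, 0.003, -0.828]]
wrist_force: [0.9, 0.1, 0.1]
gripper_width: 0.01
gripper_force: 0.0
```

```bash
python3 - <<'E'
from h import *
import pickle
s=r.sense();p=r.camera_params('wrist');im=r.capture('wrist')
pickle.dump(p,open('w3.pkl','wb'));cv2.imwrite('pics/w3.png',im)
print(s['time_s'],s['tcp_pos'],s['joints'])
ims=[cv2.imread(f'pics/w{i}.png') for i in(1,2,3)]
Ps=[pickle.load(open(f'w{i}.pkl','rb')) for i in(1,2,3)]
rows=[]
for q in((.5929,.1799,-.1698),(.609,-.2306,.2193)):
  row=[]
  for I,P in zip(ims,Ps):
    u=proj(P,world(q,[[.135,.003,.058]]))[0];x,y=np.round(u-[13,14]).astype(int);x=max(x,0);print(x,y)
    row.append(cv2.resize(I[y:y+29,x:x+26],None,fx=10,fy=10,interpolation=cv2.INTER_CUBIC))
  rows.append(np.hstack(row))
cv2.imwrite('pics/crop4.png',np.vstack(rows))
E
```

```text
3.1167 [ 0.5882 -0.0187  0.2241] [  13.9739    6.5309  -41.8246   31.5065   -9.1792 -128.5535]
306 164
400 162
382 186
10 156
104 152
66 176
```

View pics/crop4.png

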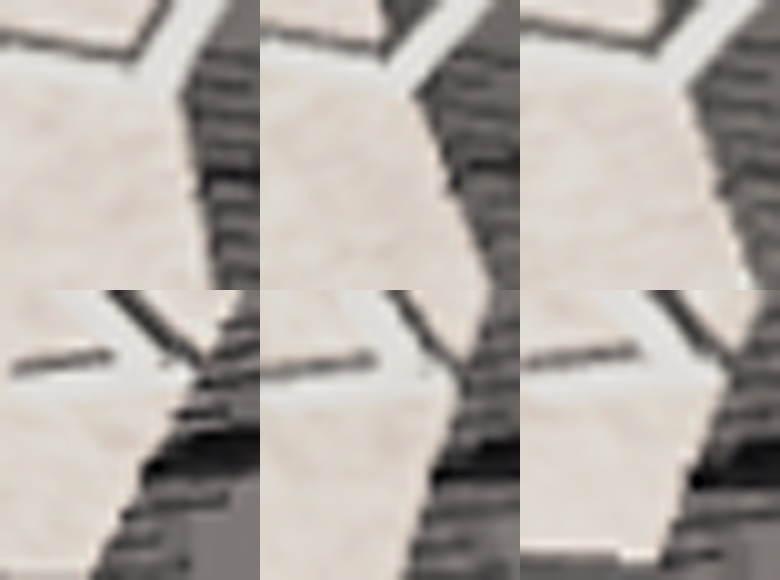

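```bash
python3 - <<'E'
from h import *
import pickle
P=[pickle.load(open(f'w{i}.pkl','rb')) for i in(1,2,3)]
obs={'A':{'corner':[(323.2,173.1),(414.6,171.1),(398.4,194.6)],'clip':[(326.1,181.1),(418.9,178.8),(401.6,204.4)]},
'B':{'corner':[(29.6,163.8),(123.9,160.1),(86.6,184.4)],'clip':[(24.3,173.4),(121.,169.9),(82.6,194.4)]}}
q={'A':(.5929,.1799,-.1698),'B':(.609,-.2306,.2193)}
for k in obs:
  a=q[k][2]
  for n,u in obs[k].items():
    f=lambda X:np.concatenate([(proj(p,X)-w).ravel() for p,w in zip(P,u)])
    o=least_squares(f,[.73,q[k][1],.06],x_scale=.01);X=o.x;d=X[:2]-q[k][:2]
    print(k,n,X,'local',np.cos(a)*d[0]+np.sin(a)*d[1],-np.sin(a)*d[0]+np.cos(a)*d[1],'res',o.fun)
  for c in (0,.002): # joint: clip = corner + (c along stand x, e lateral, h)
    ax=np.array([np.cos(a),np.sin(a),0]);ay=np.array([-np.sin(a),np.cos(a),0])
    def g(v):
      C=v[:3];M=C+c*ax+v[3]*ay+[0,0,v[4]]
      return np.concatenate([(proj(p,Y)-w).ravel() for Y,n in((C,'corner'),(M,'clip')) for p,w in zip(P,obs[k][n])])
    o=least_squares(g,[.73,q[k][1],.05,.003,.015],x_scale=.01);print('  c',c,o.x,'rms',np.sqrt((o.fun**2).mean()))
p=P[0];print(np.linalg.inv(p['extrinsics'])[:3,3])
E
```

```text
A corner [0.7272 0.1662 0.049 ] local 0.13464559733427128 0.009235091111541006 res [ 0.0389  0.4481  0.3313 -0.2461 -0.3459 -0.1913]
A clip [0.7287 0.1683 0.0611] local 0.13584260396012887 0.011520515754445087 res [-0.248   0.7444 -0.1182  0.2721  0.3475 -0.958 ]
  c 0 [0.7279 0.1667 0.0484 0.0012 0.0132] rms 0.4398468839018014
  c 0.002 [0.7267 0.166  0.0494 0.003  0.0113] rms 0.43720632177344004
B corner [ 0.7349 -0.19    0.0531] local 0.1317391127211433 0.012183141474128707 res [-0.1599  0.171   0.0194  0.3985  0.1299 -0.5331]
B clip [ 0.7344 -0.1897  0.0685] local 0.1313050728022068 0.012598781491701055 res [ 0.0084 -0.0391  0.0206  0.0504 -0.0272 -0.0113]
  c 0 [ 0.7347 -0.1899  0.0533  0.      0.015 ] rms 0.20955327995880924
  c 0.002 [ 0.7335 -0.1892  0.0543 -0.0018  0.0131] rms 0.24521715807538363
[0.4246 0.0491 0.3261]
```

```bash
python3 -c "
from h import *
t=world((.5929,.1799,-.1698),[-.05,-.11,.105])[0];print(t)
plan(t,R_(2,35))"
```

```text
[0.525  0.0799 0.105 ]
5 rows; start [ 0.5892 -0.0189  0.2256] turn/row [ 0.007 -0.003  0.009]
1 [0.0227, 0.0207, 0.0138]
2 [0.023, 0.0206, 0.0136]
3 [0.0232, 0.0205, 0.0134]
4 [0.0234, 0.0204, 0.0132]
5 [0.0236, 0.0203, 0.013]
```

{"op": "drive_tool", "data": {
  "steps": [0.007,-0.003,0.009,0.023,0.021,0.014,0,0.007,-0.003,0.009,0.023,0.021,0.014,0,0.007,-0.003,0.009,0.023,0.02,0.013,0,0.007,-0.003,0.009,0.023,0.02,0.013,0,0.007,-0.003,0.009,0.023,0.02,0.013,0,0,0,0,0,0,0,0,0,0,0,0,0,0,0]
}}

```text
time_s: 3.75
tcp_pos: [0.5303, 0.0704, 0.186]
ee_rot: [[-0.88, -0.045, 0.473], [-0.031, 0.999, 0.038], [-0.475, 0.019, -0.88]]
wrist_force: [0.3, 0.7, 0.7]
gripper_width: 0.005
gripper_force: 0.0
```

```bash
python3 - <<'E'
from h import *
import pickle
s=r.sense();p=r.camera_params('wrist');im=r.capture('wrist')
pickle.dump(p,open('w4.pkl','wb'));cv2.imwrite('pics/w4.png',im)
A=(.5929,.1799,-.1698)
print(s['time_s'],s['tcp_pos'],s['joints'],s['wrist_force'],proj(p,world(A,[[.135,0,.05],[.135,.012,.0635],[0,0,.154],[-.125,0,.068]])))
t=world((.609,-.2306,.2193),[-.05,.11,.105])[0];print(t)
E
```

```text
3.75 [0.5303 0.0704 0.186 ] [  21.0438    5.0562  -52.5953   57.4036   -9.1759 -163.9036] [0.2647 0.7432 0.6527] [[315.2637 262.4127]
 [326.5627 273.1886]
 [403.0259 282.6343]
 [461.0498  58.1215]]
[ 0.5363 -0.1341  0.105 ]
```

```bash
python3 - <<'E'
from h import *
import pickle
rows=[]
for C,yaw in(((.7285,.1683),-.1698),((.7346,-.1898),.2193)):
  row=[]
  for i in(1,2,3):
    I=cv2.imread(f'pics/w{i}.png');P=pickle.load(open(f'w{i}.pkl','rb'))
    # patch: y -0.03..+.027 about clip inner end, z 0.095 (top)..0.03
    Y,Z=np.meshgrid(np.arange(-.027,.0249,.0002),np.arange(.092,.0321,-.0002))
    W=world((*C,yaw),np.c_[0*Y.ravel(),Y.ravel(),Z.ravel()])
    u=proj(P,W).astype('f4').reshape(*Y.shape,2)
    o=cv2.remap(I,u[...,0],u[...,1],cv2.INTER_CUBIC)
    for z in range(35,92,5):
      k=int((.092-z/1000)/.0002);cv2.line(o,(0,k),(14 if z%10==0 else 7,k),(0,0,255),1)
    row.append(o)
  rows.append(np.hstack(row))
cv2.imwrite('pics/crop5.png',np.vstack(rows));print(np.vstack(rows).shape,rows[0].shape)
E
```

```text
(600, 780, 3) (300, 780, 3)
```

View pics/crop5.png

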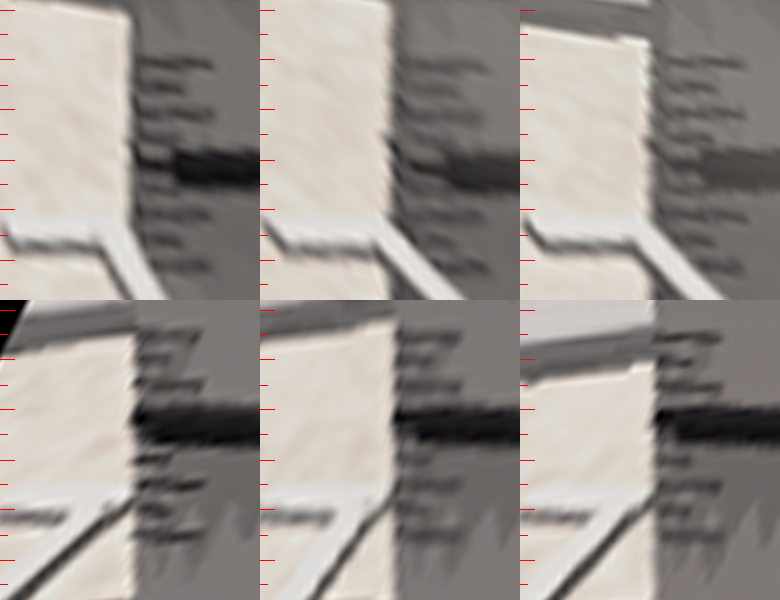

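```bash
python3 -c "
from h import *
A=(.5929,.1799,-.1698)
t=world(A,[[-.128,0,.11],[-.1282,0,.0738]]);print(t)
plan(t[0],R_(-9.73,6))"
```

```text
[[0.4667 0.2015 0.11  ]
 [0.4665 0.2016 0.0738]]
5 rows; start [0.5309 0.0702 0.1864] turn/row [0.016 0.077 0.04 ]
1 [0.0178, 0.0265, 0.0084]
2 [0.0181, 0.0259, 0.0093]
3 [0.0184, 0.0254, 0.0103]
4 [0.0186, 0.0248, 0.0113]
5 [0.0186, 0.0243, 0.0124]
```

{"op": "drive_tool", "data": {
  "steps": [0.016,0.077,0.04,0.018,0.026,0.008,0,0.016,0.077,0.04,0.018,0.026,0.009,0,0.016,0.077,0.04,0.018,0.025,0.01,0,0.016,0.077,0.04,0.019,0.025,0.011,0,0.016,0.077,0.04,0.019,0.024,0.012,0,0,0,0,0,0,0,0,0,0,0,0,0,0,0]
}}

```text
time_s: 4.38
tcp_pos: [0.4806, 0.1816, 0.119]
ee_rot: [[-0.976, 0.146, 0.163], [0.145, 0.989, -0.016], [-0.163, 0.008, -0.987]]
wrist_force: [1.1, -0.1, 0.4]
gripper_width: 0.01
gripper_force: 0.0
```

```bash
python3 -c "
from h import *
print(r.sense()['joints'],r.sense()['tcp_pos'])
plan([.4667,.2015,.11],R_(-9.73,6))"
```

```text
[  42.5141   15.3734  -35.0036   12.5963  -33.9558 -151.0489] [0.4806 0.1816 0.119 ]
1 rows; start [0.4806 0.1816 0.119 ] turn/row [0.011 0.059 0.022]
1 [0.018, 0.0176, 0.0063]
```

{"op": "drive_tool", "data": {
  "steps": [0.006,0.03,0.011,0.009,0.009,0.003,0,0.005,0.029,0.011,0.009,0.009,0.003,0,0,0,0,0,0,0,0,0,0,0,0,0,0,0]
}}

```text
time_s: 4.72
tcp_pos: [0.466, 0.1991, 0.111]
ee_rot: [[-0.98, 0.171, 0.104], [0.17, 0.985, -0.019], [-0.106, -0.001, -0.994]]
wrist_force: [0.4, 0.2, -0.3]
gripper_width: 0.007
gripper_force: 0.0
```

```bash
python3 - <<'E'
from h import *
print(r.sense()['joints'],r.sense()['wrist_force'])
cv2.imwrite('pics/side_pre.png',r.capture('side'))
plan([.4665,.2016,.09],R_(-9.73,6))
im=r.capture('wrist');cv2.imwrite('pics/w5.png',im)
S=r.capture('scene');D=r.capture('side')
c=lambda I,x,y:cv2.resize(I[y:y+75,x:x+100],None,fx=4,fy=4,interpolation=cv2.INTER_CUBIC)
m=np.vstack([np.hstack([c(S,255,125),c(D,140,110)]),np.hstack([cv2.resize(im,(400,300)),c(D,215,125)])])
cv2.imwrite('pics/crop6.png',m)
E
```

```text
[  44.2948   16.72    -32.5253    8.1314  -37.5215 -150.4411] [ 0.3663  0.2321 -0.2506]
1 rows; start [0.4658 0.1987 0.1109] turn/row [-0.002  0.001 -0.002]
1 [0.002, 0.003, 0.0208]
```

View pics/crop6.png

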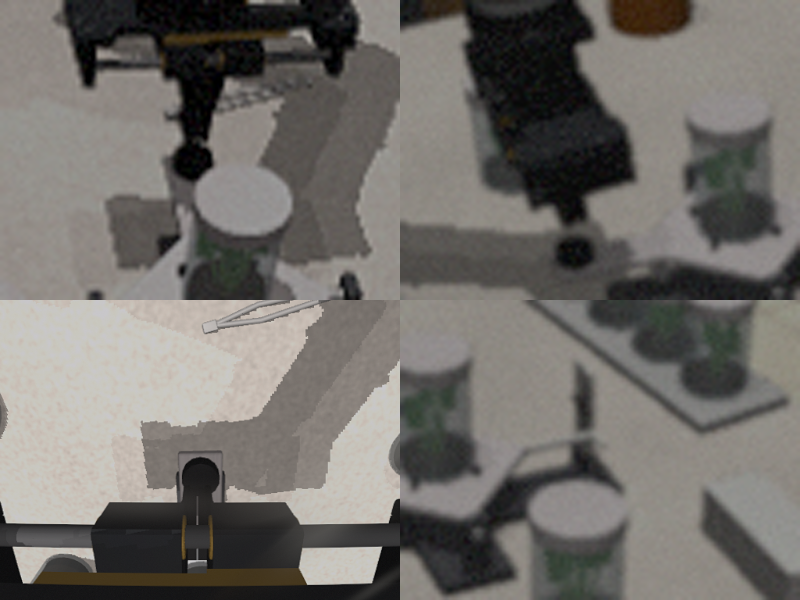

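The fingertip is over the tall stand's black pad: scene crop (193,158), wrist (200,472), lined up laterally with the closed fingers. Now I'll lower it.

{"op": "drive_tool", "data": {
  "steps": [0,0,0,0.002,0.003,0.009,0,0,0,0,0,0,0.008,0,0,0,0,0,0,0,0]
}}

```text
time_s: 5.17
tcp_pos: [0.4648, 0.2016, 0.0913]
ee_rot: [[-0.98, 0.171, 0.099], [0.17, 0.985, -0.022], [-0.102, -0.005, -0.995]]
wrist_force: [0.7, -0.3, 0.0]
gripper_width: 0.003
gripper_force: 0.0
```

{"op": "drive_tool", "data": {
  "steps": [0,0,0,0,0,0.004,0,0,0,0,0,0,0.002,0,0,0,0,0,0,0,0]
}}

```text
time_s: 5.42
tcp_pos: [0.4663, 0.2024, 0.0868]
ee_rot: [[-0.98, 0.171, 0.102], [0.169, 0.985, -0.021], [-0.104, -0.003, -0.995]]
wrist_force: [-1.3, 0.3, 1.6]
gripper_width: 0.006
gripper_force: 0.6
```

{"op": "drive_tool", "data": {
  "steps": [0,0,0,0,0,0.002,0,0,0,0,0,0,0.002,0,0,0,0,0,0,0,0]
}}

```text
time_s: 5.67
tcp_pos: [0.4668, 0.2025, 0.0832]
ee_rot: [[-0.98, 0.171, 0.102], [0.169, 0.985, -0.02], [-0.104, -0.002, -0.995]]
wrist_force: [-2.6, 1.0, 2.2]
gripper_width: 0.006
gripper_force: 1.0
```

{"op": "drive_tool", "data": {
  "steps": [0,0,0,0.001,0,0.0025,0,0,0,0,0.001,0,0.0025,0,0,0,0,0.0005,0,0.0022,0,0,0,0,0,0,0.002,0,0,0,0,0,0,0,0,0,0,0,0,0,0,0]
}}

```text
time_s: 6.17
tcp_pos: [0.4657, 0.2031, 0.0742]
ee_rot: [[-0.98, 0.17, 0.103], [0.169, 0.985, -0.019], [-0.105, -0.001, -0.994]]
wrist_force: [0.8, 0.2, 3.8]
gripper_width: 0.009
gripper_force: 1.7
```

```bash
cat > tip.py <<'E'
from h import *
import sys
n=sys.argv[1]
ims=[r.capture('side') for _ in range(4)]
I=np.mean(ims,0);cv2.imwrite(f'pics/{n}.png',I.astype('uint8'))
s=r.sense();print(s['time_s'],s['tcp_pos'],s['wrist_force'])
E
python3 tip.py pressA; python3 - <<'E'
import cv2,numpy as np
a=cv2.imread('pics/side_pre.png',0);b=cv2.imread('pics/pressA.png',0)
print(a[145:168,258:272].tolist());
print(b[145:168,258:272].tolist())
E
```

```text
6.3667 [0.4657 0.2031 0.0743] [1.2725 0.046  3.2039]
[[115, 79, 63, 59, 75, 108, 133, 140, 138, 142, 139, 143, 139, 129], [116, 79, 62, 59, 79, 107, 131, 141, 141, 143, 141, 140, 141, 136], [113, 81, 59, 53, 72, 105, 129, 140, 141, 141, 140, 144, 140, 140], [99, 64, 56, 50, 70, 104, 131, 140, 141, 140, 140, 139, 143, 140], [86, 57, 48, 43, 69, 106, 133, 143, 144, 139, 142, 140, 142, 143], [93, 51, 37, 37, 68, 105, 130, 141, 143, 143, 137, 141, 141, 141], [108, 60, 29, 42, 71, 104, 129, 143, 140, 139, 139, 140, 141, 137], [109, 70, 38, 42, 64, 98, 126, 140, 140, 142, 138, 142, 144, 141], [113, 74, 46, 37, 63, 94, 129, 137, 140, 140, 139, 139, 139, 140], [109, 76, 52, 46, 58, 100, 128, 140, 139, 140, 140, 139, 142, 138], [111, 74, 51, 50, 67, 105, 130, 141, 141, 139, 141, 142, 140, 136], [113, 80, 56, 47, 76, 110, 130, 135, 142, 137, 140, 139, 137, 138], [116, 91, 80, 81, 95, 121, 136, 140, 139, 141, 140, 141, 138, 141], [123, 115, 111, 111, 116, 129, 139, 140, 138, 142, 138, 140, 138, 138], [120, 111, 106, 100, 98, 113, 128, 141, 141, 142, 141, 139, 138, 138], [86, 78, 72, 70, 73, 97,
[... 1336 characters left out ...]
 94, 113, 118, 128, 136, 138, 138, 137, 138], [100, 73, 57, 51, 64, 97, 113, 120, 131, 138, 138, 138, 137, 138], [97, 69, 57, 57, 70, 105, 129, 132, 137, 137, 140, 138, 137, 136], [75, 58, 57, 58, 76, 111, 134, 138, 137, 139, 139, 139, 138, 137], [60, 48, 56, 57, 71, 110, 134, 137, 138, 139, 138, 138, 138, 137], [51, 38, 48, 51, 68, 95, 123, 134, 138, 138, 137, 139, 138, 139], [53, 27, 37, 46, 58, 75, 104, 130, 137, 138, 139, 136, 137, 135], [51, 22, 26, 31, 41, 55, 85, 116, 136, 138, 138, 136, 139, 136], [50, 33, 25, 27, 38, 43, 63, 96, 122, 136, 137, 137, 139, 137], [48, 37, 27, 29, 40, 40, 46, 70, 98, 124, 135, 138, 139, 136], [42, 39, 33, 36, 47, 42, 39, 52, 73, 102, 129, 137, 138, 138]]
```

{"op": "drive_tool", "data": {
  "steps": [0,0,0,0,0,0.0005,0,0,0,0,0,0,0,0,0,0,0,0,0,0,0,0,0,0,0,0,0,0,0,0,0,0,0,0,0,0,0,0,0,0,0,0,0,0,0,0,0,0,0,0,0,0,0,0,0,0,0,0,0,0,0,0,0,0,0,0,0,0,0,0]
}}

```text
time_s: 7.2
tcp_pos: [0.4656, 0.203, 0.0736]
ee_rot: [[-0.98, 0.17, 0.103], [0.169, 0.985, -0.019], [-0.105, -0.001, -0.995]]
wrist_force: [1.3, 2.5, 4.2]
gripper_width: 0.004
gripper_force: 1.8
```

{"op": "drive_tool", "data": {
  "steps": [0,0,0,0,0,0,0,0,0,0,0,0,0,0,0,0,0,0,0,0,0,0,0,0,0,0,0,0,0,0,0,0,0,0,0,0,0,0,0,0,0,0,0,0,0,0,0,0,0,0,0,0,0,0,0,0,0,0,0,0,0,0,0,0,0,0,0,0,0,0]
}}

```text
time_s: 8.03
tcp_pos: [0.4654, 0.2027, 0.0735]
ee_rot: [[-0.98, 0.171, 0.102], [0.17, 0.985, -0.02], [-0.104, -0.002, -0.995]]
wrist_force: [0.9, 2.6, 4.4]
gripper_width: 0.009
gripper_force: 1.8
```

{"op": "drive_tool", "data": {
  "steps": [0,0,0,0,0,0,0,0,0,0,0,0,0,0,0,0,0,0,0,0,0,0,0,0,0,0,0,0,0,0,0,0,0,0,0,0,0,0,0,0,0,0,0,0,0,0,0,0,0]
}}

```text
time_s: 8.62
tcp_pos: [0.4654, 0.2027, 0.0735]
ee_rot: [[-0.98, 0.171, 0.102], [0.169, 0.985, -0.02], [-0.104, -0.002, -0.995]]
wrist_force: [1.4, 1.5, 4.7]
gripper_width: 0.004
gripper_force: 1.8
```

```bash
python3 tip.py pressA2; python3 - <<'E'
import cv2,numpy as np
a=cv2.imread('pics/side_pre.png');b=cv2.imread('pics/pressA2.png')
c=lambda I,x,y,w,h:cv2.resize(I[y:y+h,x:x+w],(400,600),interpolation=cv2.INTER_CUBIC)
cv2.imwrite('pics/crop7.png',np.hstack([c(a,248,142,20,30),c(b,248,142,20,30)]))
E
```

```text
8.8167 [0.4654 0.2027 0.0735] [1.2159 1.4901 3.1495]
```

{"op": "drive_tool", "data": {
  "steps": [0,0,0,0,0,-0.003,0,0,0,0,0,0,-0.003,0,0,0,0,0,0,-0.003,0,0,0,0,0,0,-0.003,0,0,0,0,0,0,-0.004,0,0,0,0,0,0,-0.02,0,0,0,0,0,0,-0.03,0,0,0,0,0,0,-0.03,0,0,0,0,0,0,-0.03,0,0,0,0,0,0,0,0]
}}

```text
time_s: 9.65
tcp_pos: [0.4539, 0.2067, 0.2044]
ee_rot: [[-0.979, 0.169, 0.109], [0.169, 0.986, -0.014], [-0.11, 0.005, -0.994]]
wrist_force: [0.2, 0.2, 0.9]
gripper_width: 0.002
gripper_force: 0.0
```

```bash
python3 - <<'E'
from h import *
a=cv2.imread('pics/side_pre.png',0).astype(float);b=r.capture('side');cv2.imwrite('pics/postA.png',b)
b=cv2.cvtColor(b,cv2.COLOR_BGR2GRAY).astype(float);print('diff tip',abs(a-b)[145:168,255:272].mean())
print(r.sense()['joints'])
t=world((.609,-.2306,.2193),[[-.128,0,.2],[-.1285,0,.0712]]);print(t)
plan(t[0],R_(12.57,7))
E
```

```text
diff tip 2.2327365728900257
[  46.1419    9.2589  -26.309     6.4468  -51.0662 -149.8696]
[[ 0.4841 -0.2584  0.2   ]
 [ 0.4836 -0.2586  0.0712]]
13 rows; start [0.4528 0.2058 0.2016] turn/row [-0.003 -0.001 -0.03 ]
1 [-0.0084, -0.0348, 0.0009]
2 [-0.0074, -0.035, 0.0008]
3 [-0.0063, -0.0352, 0.0007]
4 [-0.0053, -0.0354, 0.0006]
5 [-0.0042, -0.0355, 0.0005]
6 [-0.0031, -0.0357, 0.0004]
7 [-0.0021, -0.0357, 0.0003]
8 [-0.001, -0.0358, 0.0002]
9 [0.0001, -0.0358, 0.0001]
10 [0.0011, -0.0358, -0.0001]
11 [0.0022, -0.0357, -0.0002]
12 [0.0033, -0.0356, -0.0003]
13 [0.0043, -0.0355, -0.0004]
```

{"op": "drive_tool", "data": {
  "steps": [-0.003,-0.001,-0.03,-0.008,-0.035,0.001,0,-0.003,-0.001,-0.03,-0.007,-0.035,0.001,0,-0.003,-0.001,-0.03,-0.006,-0.035,0.001,0,-0.003,-0.001,-0.03,-0.005,-0.035,0.001,0,-0.003,-0.001,-0.03,-0.004,-0.036,0,0,-0.003,-0.001,-0.03,-0.003,-0.036,0,0,-0.003,-0.001,-0.03,-0.002,-0.036,0,0,-0.003,-0.001,-0.03,-0.001,-0.036,0,0,-0.003,-0.001,-0.03,0,-0.036,0,0,-0.003,-0.001,-0.03,0.001,-0.036,0,0]
}}

```text
time_s: 10.53
tcp_pos: [0.4732, -0.1546, 0.1981]
ee_rot: [[-0.985, -0.131, 0.109], [-0.13, 0.991, 0.011], [-0.109, -0.004, -0.994]]
wrist_force: [0.4, -0.3, 0.2]
gripper_width: 0.004
gripper_force: 0.0
```

{"op": "drive_tool", "data": {
  "steps": [-0.003,-0.001,-0.03,0.002,-0.036,0,0,-0.003,-0.001,-0.03,0.003,-0.036,0,0,-0.003,-0.001,-0.03,0.004,-0.036,0,0,0,0,0,0,0,0,0,0,0,0,0,0,0,0]
}}

```text
time_s: 10.95
tcp_pos: [0.4818, -0.2624, 0.1969]
ee_rot: [[-0.971, -0.214, 0.109], [-0.213, 0.977, 0.021], [-0.111, -0.003, -0.994]]
wrist_force: [-0.1, 0.7, -0.4]
gripper_width: 0.005
gripper_force: 0.0
```

```bash
python3 - <<'E'
from h import *
p=r.camera_params('wrist');im=r.capture('wrist');cv2.imwrite('pics/w6.png',im)
s=r.sense()
# pad blob in wrist near prediction
P=world((.609,-.2306,.2193),[-.125,0,.068])
u=proj(p,P)[0];g=cv2.cvtColor(im,cv2.COLOR_BGR2GRAY)
x,y=np.round(u).astype(int);w=g[y-32:y+33,x-32:x+33]
n,l,st,c=cv2.connectedComponentsWithStats((w<50).astype('uint8'))
print(u,[(st[i].tolist(),(c[i]+[x-32,y-32]).tolist()) for i in range(1,n) if st[i,4]>40])
plan([.4839,-.2585,.112],R_(12.57,7))
E
```

```text
[257.0818 185.5266] [([15, 11, 33, 35, 945], [256.1227513227513, 182.0243386243386]), ([8, 31, 4, 34, 60], [234.71666666666667, 201.11666666666667])]
3 rows; start [ 0.4819 -0.2613  0.1973] turn/row [-0.001 -0.003 -0.   ]
1 [0.0023, 0.0009, 0.0283]
2 [0.0024, 0.0008, 0.0283]
3 [0.0025, 0.0008, 0.0283]
```

{"op": "drive_tool", "data": {
  "steps": [-0.001,-0.003,0,0.002,0.001,0.028,0,-0.001,-0.003,0,0.002,0.001,0.028,0,-0.001,-0.003,0,0.002,0.001,0.028,0,0,0,0,0,0,0.01,0,0,0,0,0,0,0.006,0,0,0,0,0,0,0,0]
}}

```text
time_s: 11.5
tcp_pos: [0.4886, -0.2564, 0.0984]
ee_rot: [[-0.968, -0.221, 0.12], [-0.219, 0.975, 0.025], [-0.122, -0.002, -0.992]]
wrist_force: [-0.5, 0.5, 0.5]
gripper_width: 0.006
gripper_force: 0.0
```

```bash
python3 tip.py preB; python3 -c "
from h import *
plan([.4839,-.2585,.09],R_(12.57,7))"
```

```text
11.7 [ 0.4899 -0.2575  0.1009] [-0.1539 -0.1707 -0.4026]
1 rows; start [ 0.4899 -0.2575  0.1009] turn/row [-0.005  0.005  0.003]
1 [0.0074, 0.0004, 0.01]
```

{"op": "drive_tool", "data": {
  "steps": [0,0,0,0.004,0,0.005,0,0,0,0,0.003,0,0.005,0,0,0,0,0,0,0.003,0,0,0,0,0,0,0,0]
}}

```text
time_s: 12.03
tcp_pos: [0.4828, -0.2587, 0.0848]
ee_rot: [[-0.968, -0.219, 0.121], [-0.217, 0.976, 0.024], [-0.123, -0.003, -0.992]]
wrist_force: [-1.1, -0.5, 0.9]
gripper_width: 0.003
gripper_force: 0.8
```

{"op": "drive_tool", "data": {
  "steps": [0,0,0,0.001,0,0.003,0,0,0,0,0.001,0,0.003,0,0,0,0,0.0005,0,0.003,0,0,0,0,0,0,0,0]
}}

```text
time_s: 12.37
tcp_pos: [0.4824, -0.259, 0.0758]
ee_rot: [[-0.968, -0.219, 0.122], [-0.218, 0.976, 0.024], [-0.124, -0.003, -0.992]]
wrist_force: [-0.4, 0.1, 2.7]
gripper_width: 0.003
gripper_force: 1.5
```

{"op": "drive_tool", "data": {
  "steps": [0,0,0,0.0005,0,0.002,0,0,0,0,0,0,0.0022,0,0,0,0,0,0,0,0,0,0,0,0,0,0,0]
}}

```text
time_s: 12.7
tcp_pos: [0.4823, -0.259, 0.0719]
ee_rot: [[-0.968, -0.219, 0.122], [-0.218, 0.976, 0.024], [-0.124, -0.003, -0.992]]
wrist_force: [-1.7, -0.7, 3.9]
gripper_width: 0.005
gripper_force: 2.0
```

```bash
python3 tip.py pressB; python3 - <<'E'
import cv2,numpy as np
a=cv2.imread('pics/preB.png');b=cv2.imread('pics/pressB.png')
c=lambda I:cv2.resize(I[196:232,326:352],(400,554),interpolation=cv2.INTER_CUBIC)
m=np.hstack([c(a),c(b)]);cv2.imwrite('pics/crop8.png',np.clip(m*1.3,0,255).astype('uint8'))
E
```

```text
12.9 [ 0.4823 -0.259   0.0721] [-1.7615 -1.0209  3.3462]
```

View pics/crop8.png

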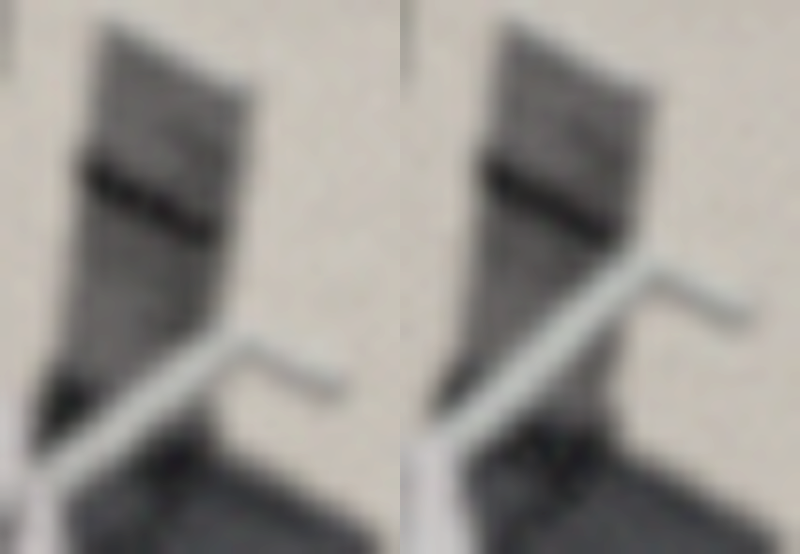

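The side view shows the clip's dark band running from (490,170) to (615,233), and the raised cross-bar at (660,272)–(745,317), slightly below the clip's extended line. I'll measure the gap in numbers.

```bash
python3 - <<'E'
from h import *
D=r.camera_params('side')
q=(.609,-.2306,.2193)
def cen(I,c0,c1,rowf,bgrow=None):
    out=[]
    for c in range(c0,c1):
        r0=rowf(c);rr=np.arange(int(r0-3),int(r0+5));v=I[rr,c].astype(float)
        d=np.maximum(np.median(np.r_[v[:2],v[-2:]])-v-3,0)
        if d.sum()>8: out.append((c,round((d*rr).sum()/d.sum(),2),int(d.max())))
    return out
for n,b0 in(('preB',219.5),('pressB',214.8)):
    I=cv2.cvtColor(cv2.imread(f'pics/{n}.png'),cv2.COLOR_BGR2GRAY)
    print(n,'clip',cen(I,331,341,lambda c:207+(c-332)*.5),'bar',cen(I,342,350,lambda c:b0-1+(c-345)*.5))
# predicted level lines: clip on scale plane vs bar front, same z
for x in(.132,.134):
  for z in(.05,.067):print(x,z,proj(D,world(q,[[x,y,z] for y in(-.0155,-.0035,.0125,.0245,.0365)])).round(2).tolist())
E
```

```text
preB clip [(331, np.float64(207.75), 31), (332, np.float64(207.45), 34), (333, np.float64(207.92), 34), (334, np.float64(208.51), 36), (335, np.float64(209.11), 32), (336, np.float64(209.34), 34), (337, np.float64(209.98), 25), (338, np.float64(210.47), 19), (339, np.float64(210.42), 19), (340, np.float64(209.51), 15)] bar [(342, np.float64(218.82), 20), (343, np.float64(219.34), 17), (344, np.float64(219.88), 21), (345, np.float64(220.37), 20), (346, np.float64(220.85), 22), (347, np.float64(220.98), 24), (348, np.float64(220.85), 13)]
pressB clip [(331, np.float64(207.59), 32), (332, np.float64(207.56), 34), (333, np.float64(208.06), 32), (334, np.float64(208.45), 31), (335, np.float64(208.98), 35), (336, np.float64(209.47), 28), (337, np.float64(209.93), 30), (338, np.float64(209.98), 33), (339, np.float64(209.47), 37), (340, np.float64(209.39), 29)] bar [(342, np.float64(214.27), 19), (343, np.float64(214.31), 22), (344, np.float64(214.84), 25), (345, np.float64(215.3), 20), (346, np.float64(215.9), 24), (347, np.float64(216.21), 22), (348, np.float64(216.24), 18), (349, np.float64(216.1), 5)]
0.132 0.05 [[347.88, 221.56], [344.07, 219.45], [339.07, 216.66], [335.37, 214.61], [331.72, 212.58]]
0.132 0.067 [[348.7, 216.47], [344.86, 214.37], [339.81, 211.6], [336.07, 209.56], [332.39, 207.54]]
0.134 0.05 [[348.33, 221.22], [344.53, 219.1], [339.53, 216.33], [335.83, 214.28], [332.18, 212.25]]
0.134 0.067 [[349.16, 216.13], [345.32, 214.03], [340.27, 211.27], [336.54, 209.23], [332.85, 207.22]]
```

{"op": "drive_tool", "data": {
  "steps": [0,0,0,0,0,0.0014,0,0,0,0,0,0,0,0,0,0,0,0,0,0,0]
}}

```text
time_s: 13.15
tcp_pos: [0.4823, -0.259, 0.0705]
ee_rot: [[-0.968, -0.219, 0.122], [-0.218, 0.976, 0.024], [-0.124, -0.003, -0.992]]
wrist_force: [-1.3, -0.9, 4.8]
gripper_width: 0.005
gripper_force: 2.3
```

```bash
python3 tip.py pressB2; python3 - <<'E'
import cv2,numpy as np
I=cv2.cvtColor(cv2.imread('pics/pressB2.png'),cv2.COLOR_BGR2GRAY).astype(float)
for c in(344,345,346):
    rr=np.arange(int(213.4+(c-345)*.5-3),int(213.4+(c-345)*.5+5));v=I[rr,c];d=np.maximum(np.median(np.r_[v[:2],v[-2:]])-v-3,0);print(c,(d*rr).sum()/d.sum())
E
```

```text
13.35 [ 0.4823 -0.259   0.0706] [-2.3882 -1.3442  4.1536]
344 214.32608695652175
345 214.85106382978722
346 215.22535211267606
```

{"op": "drive_tool", "data": {
  "steps": [0,0,0,0,0,0,0,0,0,0,0,0,0,0,0,0,0,0,0,0,0,0,0,0,0,0,0,0,0,0,0,0,0,0,0,0,0,0,0,0,0,0,0,0,0,0,0,0,0,0,0,0,0,0,0,0,0,0,0,0,0,0,0,0,0,0,0,0,0,0]
}}

```text
time_s: 14.18
tcp_pos: [0.4823, -0.2589, 0.0705]
ee_rot: [[-0.968, -0.219, 0.122], [-0.218, 0.976, 0.024], [-0.124, -0.003, -0.992]]
wrist_force: [-3.5, -3.8, 4.6]
gripper_width: 0.008
gripper_force: 2.5
```

{"op": "drive_tool", "data": {
  "steps": [0,0,0,0,0,0,0,0,0,0,0,0,0,0,0,0,0,0,0,0,0,0,0,0,0,0,0,0,0,0,0,0,0,0,0,0,0,0,0,0,0,0,0,0,0,0,0,0,0,0,0,0,0,0,0,0,0,0,0,0,0,0,0,0,0,0,0,0,0,0]
}}

```text
time_s: 15.02
tcp_pos: [0.4825, -0.2588, 0.0706]
ee_rot: [[-0.968, -0.219, 0.122], [-0.218, 0.976, 0.024], [-0.124, -0.003, -0.992]]
wrist_force: [-4.3, -2.3, 4.3]
gripper_width: -0.0
gripper_force: 2.5
```

{"op": "drive_tool", "data": {
  "steps": [0,0,0,0,0,0,0,0,0,0,0,0,0,0,0,0,0,0,0,0,0,0,0,0,0,0,0,0,0,0,0,0,0,0,0,0,0,0,0,0,0,0,0,0,0,0,0,0,0,0,0,0,0,0,0,0,0,0,0,0,0,0,0,0,0,0,0,0,0,0]
}}

```text
time_s: 15.85
tcp_pos: [0.4825, -0.2589, 0.0706]
ee_rot: [[-0.968, -0.219, 0.122], [-0.218, 0.976, 0.024], [-0.124, -0.003, -0.992]]
wrist_force: [-3.7, -1.8, 4.5]
gripper_width: 0.007
gripper_force: 2.4
```

{"op": "drive_tool", "data": {
  "steps": [0,0,0,0,0,-0.003,0,0,0,0,0,0,-0.003,0,0,0,0,0,0,-0.003,0,0,0,0,0,0,-0.003,0,0,0,0,0,0,-0.003,0,0,0,0,0,0,-0.004,0,0,0,0,0,0,-0.02,0,0,0,0,0,0,-0.03,0,0,0,0,0,0,-0.03,0,0,0,0,0,0,0,0]
}}

```text
time_s: 16.68
tcp_pos: [0.4729, -0.2626, 0.1748]
ee_rot: [[-0.967, -0.22, 0.132], [-0.219, 0.975, 0.02], [-0.133, -0.01, -0.991]]
wrist_force: [0.4, -0.6, -0.2]
gripper_width: 0.007
gripper_force: 0.0
```

```bash
python3 - <<'E'
from h import *
g=lambda I:cv2.cvtColor(I,cv2.COLOR_BGR2GRAY).astype(float)
b=g(r.capture('side'));a0=g(cv2.imread('pics/side_pre.png'));b0=g(cv2.imread('pics/preB.png'))
print('A',abs(a0-b)[145:168,255:272].mean(),'B',abs(b0-b)[200:230,326:352].mean())
s=r.sense();print(s['time_s'],s['tcp_pos'],s['wrist_force'])
E
```

```text
A 78.52173913043478 B 2.9025641025641025
16.7333 [ 0.4718 -0.2618  0.1722] [ 0.2834 -0.2553 -0.27  ]
```

```bash
python3 - <<'E'
from h import *
g=lambda I:cv2.cvtColor(I,cv2.COLOR_BGR2GRAY).astype(float)
a=g(cv2.imread('pics/scene0.png'));b=g(r.capture('scene'))
print('side A patch mean',g(r.capture('side'))[145:168,255:272].mean(),'scene jars/stands A,mid,B diff',[abs(a-b)[y:y+60,x:x+60].mean().round(1) for x,y in((285,175),(225,195),(130,205))])
print(r.finish_job())
E
```

```text
side A patch mean 36.38363171355499 scene jars/stands A,mid,B diff [np.float64(9.2), np.float64(13.1), np.float64(16.8)]
the job is handed in; nothing more can be done
None
```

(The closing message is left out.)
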